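# Run the tablet canisters home on the docking rail and shut the keeper

### The job

Four tablet canisters with coloured lids stand in a touching row in the aluminium docking rail. With the fingertips, push the row from behind along the rail as one train, without lifting any or letting the row come apart, until it is fully home against the dark end stop. Then swing the red keeper flap across the rail behind the last canister until it is fully shut, and leave the other things on the counter alone.

Things in the scene. Friction and masses are not known exactly. Their poses are not given: they have to be found in the camera images.
- rail: Fixed aluminium channel 60 mm wide (x), 410 mm long (y). Origin: underside, on the lane's centre line. The lane runs along its y axis from -200 mm (open end) to +200 mm (dark end stop, 46 mm high). Floor 4 mm thick, inner width 50 mm, walls 5 mm thick, their tops 18 mm above the counter.
- stop_face (a point): Centre of the end stop's inner face: on the lane's centre line at rail y = +200 mm, 25 mm above the counter. With four canisters home, the rear face of the last is at rail y = +20 mm. At the start the row is 60 to 130 mm short of the stop; pushing it takes about 2 to 8 N.
- keeper_pin (a point): Upright hinge pin of the red keeper flap, fixed beside the rail at rail x = +52, y = +12 mm; this point is 34 mm above the counter, the pin's top 50 mm; hub 20 mm across.
- keeper (a joint): Angle of the red flap (rad). 0: parallel to the rail, pointing to rail -y (open); growing, it swings towards rail -x; 1.57: across the rail, pointing to rail -x, at its hard stop (shut). Starts at -0.5 to 0.1. Stays where left (light friction, 0.5 N at 60 mm from the pin). Shut, its face is 4 mm behind a row that is home; a row that is not home blocks it.
- keeper_end (a point): Free end of the red keeper flap: a straight strip 8 mm thick, reaching 90 mm from the pin, its lower edge 22 mm and its top 46 mm above the counter, so it passes over the rail's walls. This point is 34 mm above the counter.
- can_blue: White tablet canister with a blue lid, 46 mm (x, across the rail) by 45 mm (y, along the rail) by 52 mm tall, 80 to 170 g, loose in the rail. Origin: centre of its underside (4 mm above the counter). Its axes are parallel to the rail's. The four may stand in any order.
- can_green: White tablet canister with a green lid, 46 mm (x, across the rail) by 45 mm (y, along the rail) by 52 mm tall, 80 to 170 g, loose in the rail. Origin: centre of its underside (4 mm above the counter). Its axes are parallel to the rail's. The four may stand in any order.
- can_yellow: White tablet canister with a yellow lid, 46 mm (x, across the rail) by 45 mm (y, along the rail) by 52 mm tall, 80 to 170 g, loose in the rail. Origin: centre of its underside (4 mm above the counter). Its axes are parallel to the rail's. The four may stand in any order.
- can_orange: White tablet canister with an orange lid, 46 mm (x, across the rail) by 45 mm (y, along the rail) by 52 mm tall, 80 to 170 g, loose in the rail. Origin: centre of its underside (4 mm above the counter). Its axes are parallel to the rail's. The four may stand in any order.
- jar_white: Loose bystander beside the row on the rail's -x side: white jar, 48 mm across, 75 mm tall, green cap. Origin: centre of its underside. Not to be disturbed.
- bottle_amber: Loose bystander beside the row on the rail's +x side: amber bottle, 42 mm across, 80 mm tall, white cap. Origin: centre of its underside. Not to be disturbed.
- carton: Loose bystander: orange carton 55 x 90 x 40 mm. Origin: centre of its underside. Not to be disturbed.
- pen_cup: Loose bystander: green pen cup, 72 mm across, 85 mm tall, with pens up to 130 mm. Origin: centre of its underside. Not to be disturbed.
- jar_big: Loose bystander: white jar, 66 mm across, 95 mm tall, yellow cap. Origin: centre of its underside. Not to be disturbed.

How it is judged:
On the way, in this order (a step that is already met when the one before it is completed fails the run):
1. the whole row is home: every canister is as far along as a closed row against the end stop, within 4.5 mm (y of each of can_blue, can_green, can_yellow, can_orange in the frame of rail above 0.038 m), for 0.2 s.
2. the keeper is shut (above 1.47 rad) (value of joint keeper above 1.47 rad), for 0.2 s.
At the end, for the whole second after the job is handed in: All four canisters stand upright on the rail's floor in a closed row against the end stop (none more than 4.5 mm short of its place), at rest, and the keeper is shut behind them (within 0.1 rad of its stop) (all of step 1 and value of joint keeper above 1.47 rad and linear speed of each of can_blue, can_green, can_yellow, can_orange below 0.02 m/s and angle between each of can_blue, can_green, can_yellow, can_orange's own z axis and vertical below 0.1 rad and z of each of can_blue, can_green, can_yellow, can_orange in the frame of rail below 0.008 m); the robot touches nothing.
It fails at once if a canister is lifted or tipped: raised more than 10 mm off the rail's floor or tilted more than 0.3 rad (z of any of can_blue, can_green, can_yellow, can_orange in the frame of rail above 0.014 m or angle between any of can_blue, can_green, can_yellow, can_orange's own z axis and vertical above 0.3 rad).
It fails at once if the row comes apart: gaps of more than 10 mm in all (distance between can_blue and can_green above 0.146 m or distance between any of can_blue, can_green and can_yellow above 0.146 m or distance between any of can_blue, can_green, can_yellow and can_orange above 0.146 m).
It fails at once if another thing on the counter is pushed more than 15 mm or tipped (distance of any of jar_white, bottle_amber, carton, pen_cup, jar_big from where it was at the start of the episode above 0.015 m or angle between any of jar_white, bottle_amber, carton, pen_cup, jar_big's own z axis and vertical above 0.3 rad).
It also fails if it takes over 54 s, if anything falls off the work surface, if the arm or the gripper's body presses on something with over 40 N, if the wrist force passes 120 N, or if a joint passes its speed limit or range.

### The arm

A 6-joint arm with a two-finger parallel gripper is mounted at the origin on the work surface. World frame = base frame: x ahead of the robot, y to its left, z up, the work surface at z = 0. Lengths are in m, angles in rad, forces in N, time in s.
With the tool pointing down it reaches from about 0.35 to 0.975 m from the base axis. Payload 4.9 kg.
Tool frame: the origin (TCP) lies midway between the tips of the shut fingers; the grasp point (between the pads) lies 19 mm behind it; z points along the fingers, y is the line along which they close (so a half turn about z gives the same grasp; the last joint's range is limited). The gripper opens to 85 mm and grips with 20 to 120 N. Pads are 22 mm wide; open, the fingers measure 114 mm over their backs; the gripper's body (76 mm by 85 mm) begins 54 mm behind the grasp point. The pads swing forward as they close: fully open they stand 13 mm farther back than shut.
Start: joints at [0.985, 0.053, 1.613, -0, 1.476, -0.119], TCP at [0.281, 0.558, 0.231] pointing down, gripper open.
Joint ranges: [-3.01, 3.01], [-1.01, 2.22], [0.06, 2.58], [-1.02, 4.17], [0.09, 2.62], [-3.14, 3.14]. Speed limits (rad/s): [2.57, 2.57, 3.14, 3.14, 3.14, 3.14].

### API

Orientations are given as a unit quaternion [w, x, y, z].
In Python, from plant import * gives the robot as it stands.
- The arm moves only by the tool jog_arm, never from a script. Its argument "targets" is a list of rows, each a list of 3 entries, a list of its own where there are three numbers: the shift along the tool's x, y, z in units of 25 mm (1.0 is 25 mm), then the turn, a rotation vector about the tool's x, y, z in units of 8 degrees (1.0 is 8 degrees), then the opening in per cent of the stroke, from 0 (shut) to 100 (fully open). A call has 1 to 8 rows; each row is the pose to reach, as a shift and turn from the pose commanded when the call began, along the tool's axes at that moment; what a row does not reach only later rows make up. A row lasts 1/8 s, in which the tool goes at most 62.5 mm and 10.7 degrees, less where a joint would pass 70% of its speed; a pose out of reach is approached as far as the arm can. A call with a gripper value outside its range is refused whole. The fingers move at their own pace and stop on an object; the grip force is fixed at half the most. Time passes only in rows, so rows that repeat a pose let the fingers close. It gives the time, the measured TCP pose, the force, the opening and the grip force at its end, in the units of the state.
- state(): the state, without advancing time (a new reading comes with each control period).
- grab_frame(name): name is "scene" or "top" or "wrist"; returns (picture, depth): 480x640x3 uint8, red, green, blue; 480x640 float32, m along the optical axis (not along the pixel's ray), 0 where there is no reading.
- camera_params(name): a dict with "fovy" (degrees; the focal length in pixels is half the picture's height over the tangent of half this angle, whatever the lens; pixels are square), "cx", "cy" (the principal point, pixels), "rvec" (rotation vector, rad) and "tvec" (3), from world to camera coordinates, as OpenCV has them; the wrist camera has in their place "hand_eye" (4x4, takes a point from camera to tool coordinates, whose origin is the TCP and whose axes are the flange's). Camera axes: x right, y down, z forward; pixel columns grow to the right and rows downward; lengths in m; the calibration is good to about 2 mm. A picture is of the moment at which its call begins: read the wrist's pose just before it. camera_params takes no time and is no camera call.
- job_done(): hands the job in; it is judged then, once.
The state is a dict: "time": time; "joint_pos": joint angles; "joint_vel": joint speeds; "joint_efforts": joint torques, N m; "tool_pos": TCP position; "tool_rot": TCP orientation; "contact_force": force on the tool from outside, world axes, zero at the start; "ft_torque": the same for the moment, N m; "gripper_width": opening from 0.0 (shut) to 1.0 (fully open); "grasp_force": force on a finger pad.
Only numpy, scipy, OpenCV 4.12 (cv2) and the standard library are available. Lean on these libraries where they do the work, as an engineer would, in place of code of your own. Each camera call takes 0.05 s, during which the arm holds its last target. There are 200 camera calls.

## Working session

There is one attempt and no reset: what is moved stays moved. The work goes in short steps, Python scripts to look and compute and a tool call to move; the robot and the scene stay as the last step left them, time stands still between calls to the robot, and variables do not carry over. Pictures are saved under pics/ and viewed, at most 10 in all, crops included, and the job is handed in when it is done.

Besides the shell and the picture viewer there is one more tool, called after "Call:" by a JSON object that holds its "method" and its "body". jog_arm: Moves the arm, as the interface text tells. Its arguments: {"type":"object","properties":{"targets":{"type":"array"}},"required":["targets"]}

```bash
mkdir -p pics
cat > h.py <<'E'
from plant import *
import numpy as np, cv2
def cast(n,uv,z):
    p=camera_params(n);f=240/np.tan(np.radians(p['fovy']/2))
    R=cv2.Rodrigues(np.array(p['rvec'],float))[0];t=np.array(p['tvec'],float).ravel()
    uv=np.atleast_2d(uv).astype(float)
    d=np.c_[(uv[:,0]-p['cx'])/f,(uv[:,1]-p['cy'])/f,np.ones(len(uv))]@R
    c=-R.T@t
    return c+d*((np.asarray(z)-c[2])/d[:,2])[:,None]
def cloud(n,depth):
    p=camera_params(n);f=240/np.tan(np.radians(p['fovy']/2))
    R=cv2.Rodrigues(np.array(p['rvec'],float))[0];t=np.array(p['tvec'],float).ravel()
    v,u=np.mgrid[:480,:640]
    P=np.stack([(u-p['cx'])/f*depth,(v-p['cy'])/f*depth,depth],-1)
    return (P-t)@R
E
python3 - <<'E'
from h import *
for n in('top','scene'):
    im,d=grab_frame(n); cv2.imwrite(f'pics/{n}0.png',im[...,::-1]); np.savez(f'{n}0.npz',im=im,d=d)
    print(camera_params(n))
print(state())
E
```

```text
{'fovy': 44.229152739121496, 'cx': 319.6744774219455, 'cy': 236.79633113670178, 'rvec': array([ 2.17518308, -2.12514662,  0.17897495]), 'tvec': array([0.01023756, 0.545299  , 1.44012431])}
{'fovy': 46.89944488182055, 'cx': 325.15921063026843, 'cy': 234.89299456993297, 'rvec': array([ 1.40063334,  2.00652351, -0.96620335]), 'tvec': array([ 0.14077579, -0.27526249,  1.6371749 ])}
{'time': 0.1, 'joint_pos': array([ 9.84977641e-01,  5.33169893e-02,  1.61413851e+00,  1.69853665e-05,
        1.47600077e+00, -1.18985106e-01]), 'joint_vel': array([ 0.00017516,  0.00108418, -0.00327872,  0.00175194, -0.00030587,
        0.00184833]), 'joint_efforts': array([ 3.31072542e-04, -3.94902992e+01, -3.71363211e+01, -7.95831147e-05,
        3.79213627e-03,  2.91288325e-05]), 'tool_pos': array([0.28096587, 0.55766405, 0.2301806 ]), 'tool_rot': array([-3.29550543e-04,  2.31303689e-01,  9.72881152e-01, -8.71626771e-04]), 'contact_force': array([-0.23799105,  0.39863409, -0.60318741]), 'ft_torque': array([ 0.03358128,  0.02619653, -0.00552437]), 'grasp_force': 0.0, 'gripper_width': 1.0031552000749888}
```

View pics/top0.png

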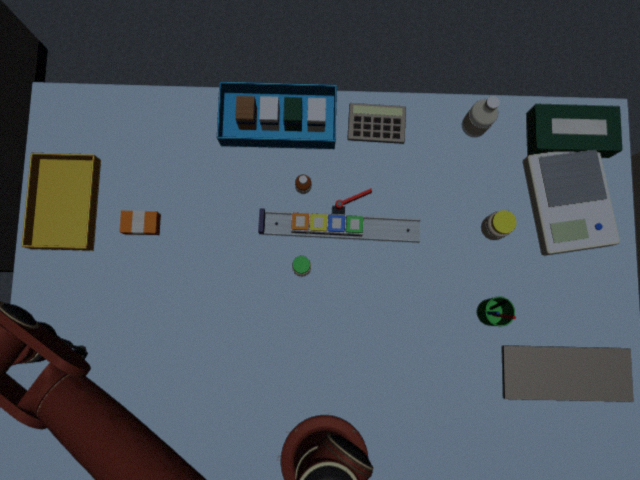

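View pics/scene0.png

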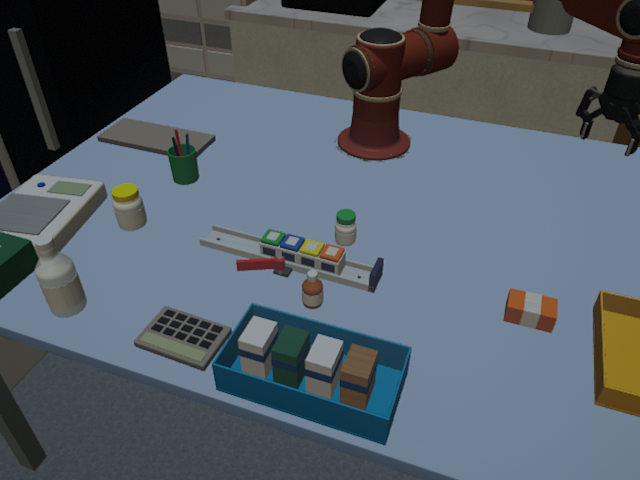

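The top view shows the rail running from the dark stop at (262,222) to its open end at (420,231). The lids are orange (300,222), yellow (318,223), blue (337,223) and green (355,225). The flap goes from its pin at (339,204) to its end at (371,190), the amber bottle is at (303,183) and the green-capped jar at (302,265). The scene view agrees.

```bash
cat > m.py <<'E'
from h import *
z=np.load('top0.npz');im,d=z['im'],z['d']
hsv=cv2.cvtColor(im,cv2.COLOR_RGB2HSV);P=cloud('top',d)
def cen(lo,hi,box,zz,name):
    m=cv2.inRange(hsv,lo,hi);x0,y0,x1,y1=box;k=np.zeros_like(m);k[y0:y1,x0:x1]=m[y0:y1,x0:x1]
    n,l,s,c=cv2.connectedComponentsWithStats(k);i=1+np.argmax(s[1:,4])
    r=cv2.minAreaRect(np.argwhere(l==i)[:,::-1].astype(np.float32))
    uv=r[0];p=cast('top',[uv],[zz])[0]
    print(name,s[i],np.round(uv,1),np.round(p,4),'depth z',np.round(np.median(P[l==i][:,2]),3));return p,l==i
C={}
C['o'],_=cen((5,150,90),(17,255,255),(285,205,312,240),.056,'orange')
C['y'],_=cen((20,120,90),(35,255,255),(300,205,330,240),.056,'yellow')
C['b'],_=cen((105,180,60),(130,255,255),(325,205,348,240),.056,'blue')
C['g'],_=cen((45,120,60),(75,255,255),(343,205,368,240),.056,'green')
_,fl=cen((0,150,60),(5,255,255),(325,180,380,215),.046,'flap')
cen((100,20,0),(180,255,85),(255,200,270,240),.046,'stop')
cen((40,120,60),(75,255,255),(285,250,320,280),.075,'jar_white')
cen((5,80,20),(15,255,255),(290,170,315,200),.07,'bottle')
# rail by depth: wall tops
m=(P[...,2]>.010)&(P[...,2]<.026)&(P[...,1]<.3)
m=m.astype(np.uint8)*255;k=np.zeros_like(m);k[195:250,255:430]=m[195:250,255:430]
cv2.imwrite('pics/railmask.png',k)
a=np.array([C[i] for i in 'oybg'])[:,:2];v=np.polyfit(a[:,1],a[:,0],1);print('lane slope',v,np.diff(a,axis=0))
# flap ends
q=np.argwhere(fl)[:,::-1];w=cast('top',q,np.full(len(q),.046))
c=w.mean(0)[:2];u,s,vt=np.linalg.svd(w[:,:2]-c);t=(w[:,:2]-c)@vt[0];print('flap',c,vt[0],t.min(),t.max(),c+vt[0]*t.min(),c+vt[0]*t.max())
cv2.imwrite('pics/crop.png',cv2.resize(im[170:280,250:430,::-1],None,fx=4.4,fy=4.4,interpolation=cv2.INTER_CUBIC))
E
python3 m.py
```

```text
orange [292 214  17  16 123] [300.1 221.1] [0.5809 0.0728 0.056 ] depth z 0.055
yellow [310 214  17  17 149] [318.2 222.2] [0.5792 0.0277 0.056 ] depth z 0.055
blue [342 217   2   2   2] [342.5 217.5] [ 0.5927 -0.0328  0.056 ] depth z 0.054
green [346 216  17  17 134] [354.4 224.2] [ 0.5764 -0.0627  0.056 ] depth z 0.056
flap [342 190  29  15  76] [355.8 196.5] [ 0.6495 -0.066   0.046 ] depth z 0.045
stop [258 209  12  26 160] [263.5 221.5] [0.5794 0.1645 0.046 ] depth z 0.042
jar_white [293 256  17  17 224] [301. 264.] [0.4718 0.0673 0.075 ] depth z 0.075
bottle [296 177  15  14 126] [303.  183.5] [0.6737 0.0678 0.07  ] depth z 0.054
lane slope [-0.01471884  0.58234554] [[-0.00163993 -0.04510671]
 [ 0.0134926  -0.06046722]
 [-0.01628536 -0.02996729]]
flap [ 0.64913314 -0.06575806] [-0.42987375  0.90288901] -0.04033004393727496 0.03954320723619011 [ 0.66646997 -0.10217161] [ 0.63213456 -0.03005493]
```

View pics/crop.png

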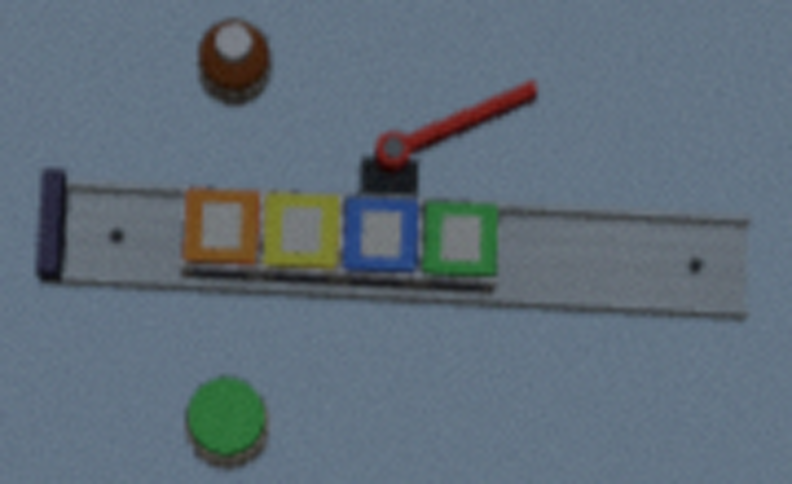

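Lids are at the right height and 45.1 mm apart, so the geometry holds. The row is about 65 mm short of the stop. Next I derive the rail frame and the first move.

```bash
cat >> h.py <<'E'
a=np.array([[.5809,.0728],[.5792,.0277],[.5764,-.0627]])
s,b=np.polyfit(a[:,1],a[:,0],1);ey=np.array([s,1])/np.hypot(s,1);ex=np.array([ey[1],-ey[0]])
# origin: pin at rail (52,12)
pin=cast('top',[[339.3,203.6]],[.05])[0][:2]
def on(y):return np.array([s*y+b,y])
O=on(0);O=O+ey*((pin-O)@ey-.012)
def W(x,y):return O+ex*x+ey*y
def R(p):p=np.array(p)[:2]-O;return np.array([p@ex,p@ey])
def plan(xy,z,yaw=None):
    from scipy.spatial.transform import Rotation as T
    st=state();q=st['tool_rot'];M=T.from_quat([*q[1:],q[0]])
    X=np.c_[np.array([*-ey,0]),np.array([*ex,0]),[0,0,-1]]
    X[:,0]=np.cross(X[:,1],X[:,2])
    d=M.inv().apply(np.array([*xy,z])-st['tool_pos'])/.025
    r=(M.inv()*T.from_matrix(X)).as_rotvec()/np.radians(8)
    print('shift',np.round(d,2),'turn',np.round(r,2),'rail now',np.round(R(st['tool_pos']),4),'z',round(st['tool_pos'][2],4),'F',np.round(st['contact_force'],1),'t',st['time'])
E
python3 - <<'E'
from h import *
print('ey',ey,'O',O,'pin',pin,'pin rail',R(pin))
for n,uv,z in(('stop in',[265,222],.046),('open top wall',[419.8,220.5],.018),('open bot',[419.3,242],.018)):print(n,R(cast('top',[uv],[z])[0]))
for p in a:print('can',R(p))
for n,p in(('jar',[.4718,.0673]),('bot',[.6737,.0678]),('flapend',[.6665,-.1022])):print(n,R(p))
y=R(a[2])[1]-.0225-.011-.03
print('target',y,W(0,y)); plan(W(0,y),.14)
E
```

```text
ey [0.03287189 0.99945957] O [ 0.57727603 -0.03474922] pin [ 0.62918235 -0.02444991] pin rail [0.05153971 0.012     ]
stop in [-0.00544716  0.19540695]
open top wall [ 0.02623177 -0.19778943]
open bot [-0.0295502  -0.19814915]
can [8.66619403e-05 1.07610222e-01]
can [-0.0001299   0.06247871]
can [ 4.32351052e-05 -2.79644741e-02]
jar [-0.10877358  0.09852687]
bot [0.09300087 0.10566344]
flapend [ 0.09139298 -0.06448137]
target -0.09146447409044671 [ 0.57426942 -0.12616426]
shift [-22.79 -19.14   3.64] turn [-0.01  0.01  8.14] rail now [-0.3156  0.5824] z 0.2302 F [-0.2  0.4 -0.6] t 0.1
```

Call:
{"method": "jog_arm", "body": {"targets": [[[-5,-4.2,0],[0,0,2],0],[[-11,-9.2,0],[0,0,4],0],[[-17,-14.2,0],[0,0,6],0],[[-22.8,-19.1,0],[0,0,8.14],0],[[-22.8,-19.1,0],[0,0,8.14],0],[[-22.8,-19.1,0],[0,0,8.14],0],[[-22.8,-19.1,0],[0,0,8.14],0],[[-22.8,-19.1,0],[0,0,8.14],0]]}}

```text
time: 1.1
tool_pos: [0.4793, 0.097, 0.231]
tool_rot: [-0.0, 0.719, 0.695, 0.0]
contact_force: [0.9, 0.6, 0.4]
gripper_width: -0.002
grasp_force: 0.0
```

Call:
{"method": "jog_arm", "body": {"targets": [[[0,0,0],[0,0,0],0],[[0,0,0],[0,0,0],0]]}}

```text
time: 1.35
tool_pos: [0.4787, 0.099, 0.2308]
tool_rot: [-0.001, 0.719, 0.695, -0.0]
contact_force: [0.3, -0.6, 0.5]
gripper_width: 0.001
grasp_force: 0.0
```

```bash
python3 -c "
from h import *
plan(W(0,-.0915),.07);print(state()['joint_pos'],state()['gripper_width'])"
```

```text
shift [-8.88  4.12  6.43] turn [-0.01 -0.   -0.  ] rail now [-0.1029  0.1305] z 0.2308 F [ 0.3 -0.6  0.5] t 1.35
[ 5.13461348e-02 -2.81425899e-01  1.92082924e+00  5.25884107e-04
  1.50321105e+00  8.45313091e-02] 0.0014967437418563813
```

Call:
{"method": "jog_arm", "body": {"targets": [[[-2.2,1.03,0],[0,0,0],0],[[-4.4,2.06,0],[0,0,0],0],[[-6.6,3.1,0],[0,0,0],0],[[-8.88,4.12,0],[0,0,0],0],[[-8.88,4.12,2],[0,0,0],0],[[-8.88,4.12,4],[0,0,0],0],[[-8.88,4.12,6],[0,0,0],0],[[-8.88,4.12,6.4],[0,0,0],0]]}}

```text
time: 2.35
tool_pos: [0.5718, -0.1232, 0.0668]
tool_rot: [-0.004, 0.718, 0.696, -0.002]
contact_force: [-0.1, 0.8, -0.0]
gripper_width: 0.004
grasp_force: 0.0
```

```bash
python3 -c "
from h import *
plan(W(0,-.0915),.022)
st=state();im,d=grab_frame('wrist');cv2.imwrite('pics/w1.png',im[...,::-1])
im,d=grab_frame('top');cv2.imwrite('pics/t1.png',cv2.resize(im[170:280,250:430,::-1],None,fx=4.4,fy=4.4,interpolation=cv2.INTER_CUBIC))
"
```

```text
shift [-0.12  0.12  1.79] turn [-0.06 -0.02  0.02] rail now [-0.0025 -0.0886] z 0.0668 F [-0.1  0.8 -0. ] t 2.35
```

View pics/w1.png

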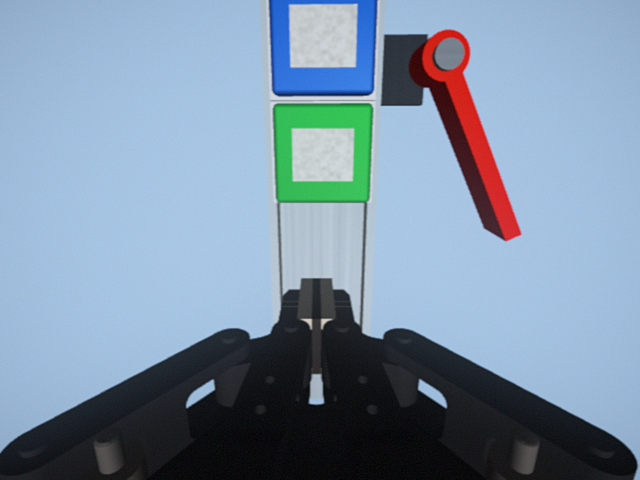

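The wrist view shows the fingertips at about (316,290), centred in the lane behind the green canister, whose rear edge is at row 202. The flap, on the right from (445,55) to (505,235), is clear of the path. I'll go down and then push.

Call:
{"method": "jog_arm", "body": {"targets": [[[0,0.1,0.6],[0,0,0],0],[[0,0.1,1.2],[0,0,0],0],[[0,0.1,1.7],[0,0,0],0],[[0,0.1,1.7],[0,0,0],0]]}}

```text
time: 2.95
tool_pos: [0.5761, -0.1261, 0.0272]
tool_rot: [-0.001, 0.719, 0.695, -0.001]
contact_force: [-0.2, 0.4, 0.3]
gripper_width: 0.001
grasp_force: 0.0
```

```bash
python3 -c "
from h import *
plan(W(0,.009),.022)"
```

```text
shift [ 4.01 -0.07  0.21] turn [-0.02 -0.01  0.  ] rail now [ 0.0019 -0.0913] z 0.0272 F [-0.2  0.4  0.3] t 2.95
```

Call:
{"method": "jog_arm", "body": {"targets": [[[0.3,-0.07,0.1],[0,0,0],0],[[0.6,-0.07,0.1],[0,0,0],0],[[0.85,-0.07,0.1],[0,0,0],0],[[1.0,-0.07,0.1],[0,0,0],0],[[1.15,-0.07,0.1],[0,0,0],0],[[1.3,-0.07,0.1],[0,0,0],0],[[1.45,-0.07,0.1],[0,0,0],0],[[1.6,-0.07,0.1],[0,0,0],0]]}}

```text
time: 3.95
tool_pos: [0.5769, -0.0866, 0.0264]
tool_rot: [0.0, 0.719, 0.695, -0.0]
contact_force: [-0.8, -1.8, 0.9]
gripper_width: -0.003
grasp_force: 1.4
```

Call:
{"method": "jog_arm", "body": {"targets": [[[0.15,0,0],[0,0,0],0],[[0.3,0,0],[0,0,0],0],[[0.45,0,0],[0,0,0],0],[[0.6,0,0],[0,0,0],0],[[0.75,0,0],[0,0,0],0],[[0.9,0,0],[0,0,0],0],[[1.05,0,0],[0,0,0],0],[[1.2,0,0],[0,0,0],0]]}}

```text
time: 4.95
tool_pos: [0.5779, -0.0562, 0.0264]
tool_rot: [0.0, 0.719, 0.696, 0.0]
contact_force: [-0.4, -3.4, 1.8]
gripper_width: 0.001
grasp_force: 1.7
```

```bash
python3 -c "
from h import *
plan(W(0,.009),.024)
im,d=grab_frame('top');cv2.imwrite('pics/t2.png',cv2.resize(im[170:280,250:430,::-1],None,fx=4.4,fy=4.4,interpolation=cv2.INTER_CUBIC))"
```

```text
shift [ 1.22 -0.05  0.1 ] turn [0. 0. 0.] rail now [ 0.0014 -0.0214] z 0.0264 F [-0.4 -3.4  1.8] t 4.95
```

View pics/t2.png

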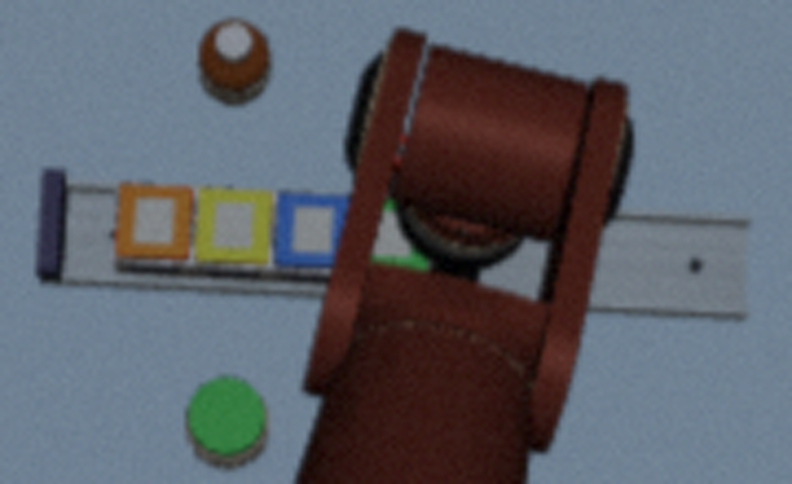

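The row has moved about 38 mm and is still closed, with the orange front edge at crop column 118 and the stop at 66. Push force is about 3.5 N. I'll keep going.

Call:
{"method": "jog_arm", "body": {"targets": [[[0.15,-0.05,0],[0,0,0],0],[[0.3,-0.05,0],[0,0,0],0],[[0.45,-0.05,0],[0,0,0],0],[[0.6,-0.05,0],[0,0,0],0],[[0.75,-0.05,0],[0,0,0],0],[[0.85,-0.05,0],[0,0,0],0],[[0.95,-0.05,0],[0,0,0],0],[[1.0,-0.05,0],[0,0,0],0]]}}

```text
time: 6.0
tool_pos: [0.5775, -0.0313, 0.0264]
tool_rot: [0.0, 0.718, 0.696, -0.0]
contact_force: [-0.9, -4.0, 1.6]
gripper_width: 0.004
grasp_force: 1.9
```

Call:
{"method": "jog_arm", "body": {"targets": [[[0.05,0,0],[0,0,0],0],[[0.1,0,0],[0,0,0],0],[[0.15,0,0],[0,0,0],0],[[0.15,0,0],[0,0,0],0]]}}

```text
time: 6.5
tool_pos: [0.5776, -0.0275, 0.0263]
tool_rot: [-0.0, 0.719, 0.695, 0.0]
contact_force: [0.7, -1.9, 2.3]
gripper_width: -0.0
grasp_force: 1.6
```

```bash
python3 -c "
from h import *
plan(W(0,.009),.024)"
```

```text
shift [ 0.07 -0.    0.09] turn [ 0. -0.  0.] rail now [0.0001 0.0073] z 0.0263 F [ 0.7 -1.9  2.3] t 6.5
```

Not against the stop yet, so I'll creep on until the force rises.

Call:
{"method": "jog_arm", "body": {"targets": [[[0.05,0,0],[0,0,0],0],[[0.1,0,0],[0,0,0],0],[[0.1,0,0],[0,0,0],0]]}}

```text
time: 6.88
tool_pos: [0.5776, -0.0249, 0.0263]
tool_rot: [-0.0, 0.718, 0.696, 0.0]
contact_force: [1.0, -3.5, 2.8]
gripper_width: -0.003
grasp_force: 1.6
```

Call:
{"method": "jog_arm", "body": {"targets": [[[0.05,0,0],[0,0,0],0],[[0.1,0,0],[0,0,0],0],[[0.1,0,0],[0,0,0],0]]}}

```text
time: 7.25
tool_pos: [0.5777, -0.0247, 0.0263]
tool_rot: [0.002, 0.718, 0.696, -0.002]
contact_force: [0.1, -11.2, 1.5]
gripper_width: 0.0
grasp_force: 5.5
```

Force has jumped to 11 N with no further motion, and rail y of about +10 mm matches the predicted home position. I'll press briefly once more, back off, rise, and look.

Call:
{"method": "jog_arm", "body": {"targets": [[[0.06,0,0],[0,0,0],0],[[0.06,0,0],[0,0,0],0],[[-0.2,0,0],[0,0,0],0],[[-1.0,0,0],[0,0,0],0],[[-2.0,0,-1.5],[0,0,0],0],[[-3.0,0,-3.2],[0,0,0],0],[[-3.6,0,-3.2],[0,0,0],0],[[-3.6,0,-3.2],[0,0,0],0]]}}

```text
time: 8.25
tool_pos: [0.5741, -0.1133, 0.1056]
tool_rot: [-0.001, 0.719, 0.695, -0.0]
contact_force: [0.2, 0.2, -0.5]
gripper_width: 0.0
grasp_force: 0.0
```

```bash
python3 -c "
from h import *
plan(W(.13,-.06),.09)
im,d=grab_frame('wrist');cv2.imwrite('pics/w2.png',im[...,::-1])
im,d=grab_frame('top');cv2.imwrite('pics/t3.png',cv2.resize(im[170:280,250:430,::-1],None,fx=4.4,fy=4.4,interpolation=cv2.INTER_CUBIC))
hsv=cv2.cvtColor(im,cv2.COLOR_RGB2HSV)
for n,lo,hi in(('o',(5,150,90),(17,255,255)),('y',(20,120,90),(35,255,255)),('g',(45,120,60),(75,255,255))):
    m=cv2.inRange(hsv,lo,hi)[205:240,255:370]
    k,l,s,c=cv2.connectedComponentsWithStats(m);i=1+np.argmax(s[1:,4]);x,y,w,h,_=s[i]
    r=cv2.minAreaRect(np.argwhere(l==i)[:,::-1].astype(np.float32))[0]
    print(n,s[i],R(cast('top',[np.array(r)+[255,205]],[.056])[0]))
"
```

```text
shift [0.75 5.22 0.62] turn [-0.01 -0.01 -0.01] rail now [-0.0006 -0.0786] z 0.1056 F [ 0.2  0.2 -0.5] t 8.25
o [  9   7  17  16 122] [1.39295464e-04 1.77607526e-01]
y [ 27   8  17  17 146] [-0.0010525   0.13266775]
g [ 63  10  17  17 130] [0.00023124 0.04243557]
```

View pics/w2.png

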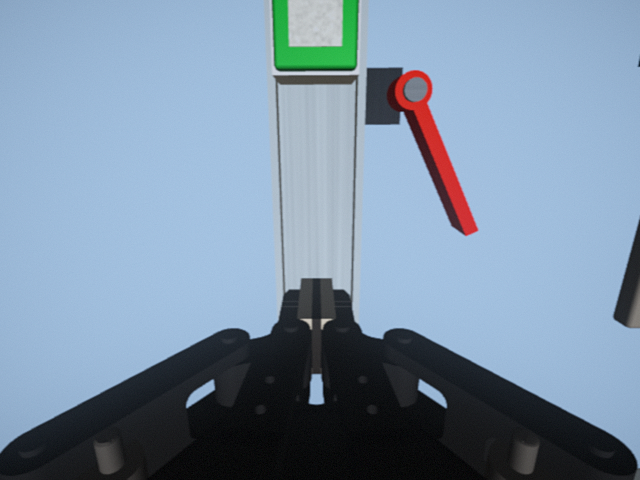

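View pics/t3.png

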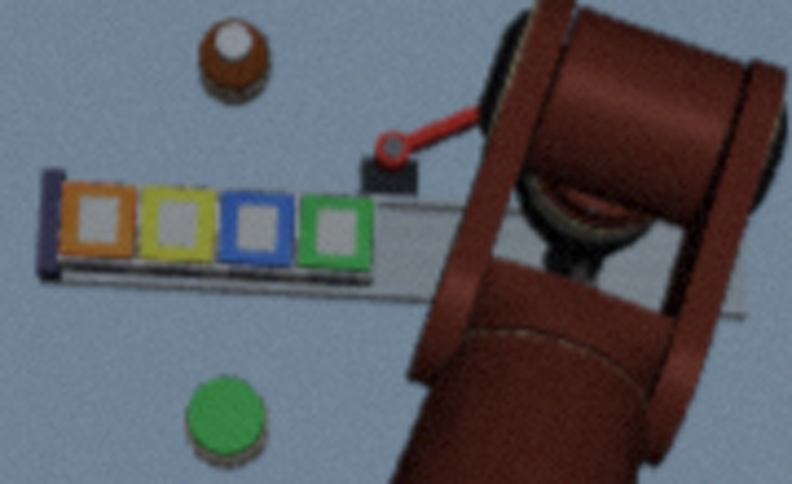

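The row is closed and home: lid centres at rail y 177.6, 132.7 and 42.4 mm against 177.5, 132.5 and 42.5 expected. The flap is undisturbed at about -0.48 rad. Next I go over it to its outer side and work out the arc.

Call:
{"method": "jog_arm", "body": {"targets": [[[0.5,1.2,0],[0,0,0],0],[[1.1,2.5,0],[0,0,0],0],[[1.7,3.7,0],[0,0,0],0],[[2.1,4.5,0],[0,0,0],0],[[2.1,4.5,0],[0,0,0],0],[[2.1,4.5,1.5],[0,0,0],0],[[2.1,4.5,3.0],[0,0,0],0],[[2.1,4.5,3.0],[0,0,0],0]]}}

```text
time: 9.35
tool_pos: [0.6841, -0.0629, 0.0259]
tool_rot: [-0.004, 0.718, 0.696, -0.003]
contact_force: [-0.6, 0.2, -0.4]
gripper_width: 0.002
grasp_force: 0.0
```

```bash
python3 -c "
from h import *
plan(W(.112,-.026),.03)
c0=R(state()['tool_pos'])
for t in np.r_[-.6,np.arange(-.4,1.6,.13),1.57]:
    n=np.array([np.cos(t),-np.sin(t)]);u=np.array([-np.sin(t),-np.cos(t)])
    p=np.array([.052,.012])+.058*u+(.004+.0145*abs(n[0])+.011*abs(n[1]))*n
    print(round(t,2),np.round(p,4),'shift x,y',np.round((p-c0)[::-1]/.025,2))"
```

```text
shift [-0.06  0.17 -0.17] turn [-0.08 -0.01  0.  ] rail now [ 0.1077 -0.0246] z 0.0259 F [-0.6  0.2 -0.4] t 9.35
-0.6 [ 0.1031 -0.0233] shift x,y [ 0.05 -0.18]
-0.4 [ 0.0945 -0.033 ] shift x,y [-0.34 -0.53]
-0.27 [ 0.0876 -0.0383] shift x,y [-0.55 -0.8 ]
-0.14 [ 0.0798 -0.0427] shift x,y [-0.72 -1.12]
-0.01 [ 0.0712 -0.0458] shift x,y [-0.85 -1.46]
0.12 [ 0.0646 -0.0479] shift x,y [-0.93 -1.72]
0.25 [ 0.0578 -0.0493] shift x,y [-0.99 -2.  ]
0.38 [ 0.0505 -0.0499] shift x,y [-1.01 -2.29]
0.51 [ 0.0429 -0.0494] shift x,y [-0.99 -2.59]
0.64 [ 0.0352 -0.0478] shift x,y [-0.93 -2.9 ]
0.77 [ 0.0275 -0.045 ] shift x,y [-0.82 -3.21]
0.9 [ 0.02  -0.041] shift x,y [-0.66 -3.51]
1.03 [ 0.013  -0.0358] shift x,y [-0.45 -3.79]
1.16 [ 0.0068 -0.0294] shift x,y [-0.19 -4.04]
1.29 [ 0.0014 -0.0219] shift x,y [ 0.11 -4.25]
1.42 [-0.0028 -0.0136] shift x,y [ 0.44 -4.42]
1.55 [-0.0057 -0.0045] shift x,y [ 0.8  -4.53]
1.57 [-0.006  -0.0031] shift x,y [ 0.86 -4.55]
```

Call:
{"method": "jog_arm", "body": {"targets": [[[0,-0.3,0],[0,0,0],0],[[-0.29,-0.68,0],[0,0,0],0],[[-0.49,-0.95,0],[0,0,0],0],[[-0.66,-1.27,0],[0,0,0],0],[[-0.8,-1.6,0],[0,0,0],0],[[-0.87,-1.87,0],[0,0,0],0],[[-0.94,-2.15,0],[0,0,0],0],[[-0.96,-2.44,0],[0,0,0],0]]}}

```text
time: 10.35
tool_pos: [0.6267, -0.0858, 0.0312]
tool_rot: [0.0, 0.719, 0.696, -0.0]
contact_force: [1.5, -0.3, -0.4]
gripper_width: 0.003
grasp_force: 0.3
```

```bash
python3 -c "
from h import *
plan(W(.0505,-.0499),.03)
im,d=grab_frame('wrist');cv2.imwrite('pics/w3.png',im[...,::-1])"
```

```text
shift [-0.02 -0.02  0.05] turn [-0.  0.  0.] rail now [ 0.0511 -0.0494] z 0.0312 F [ 1.5 -0.3 -0.4] t 10.35
```

View pics/w3.png

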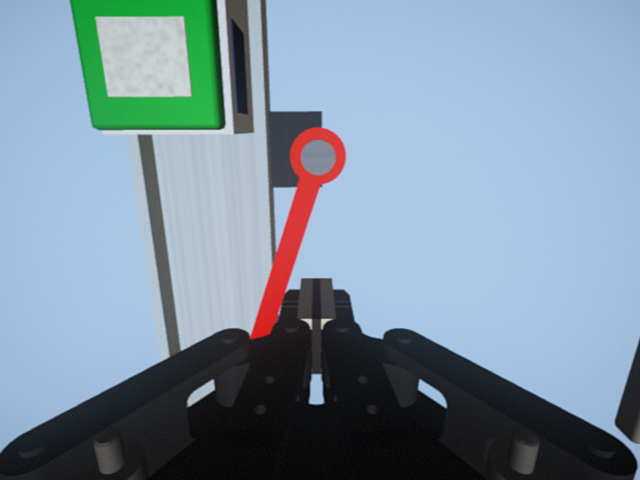

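The fingertips at (316,290) are on the flap's outer side, and it has swung to about 0.35 rad, from the hub at (318,157) to (262,335). I'll continue along the arc.

Call:
{"method": "jog_arm", "body": {"targets": [[[0.02,-0.3,0],[0,0,0],0],[[0.08,-0.61,0],[0,0,0],0],[[0.19,-0.92,0],[0,0,0],0],[[0.35,-1.22,0],[0,0,0],0],[[0.56,-1.5,0],[0,0,0],0],[[0.82,-1.75,0],[0,0,0],0],[[1.12,-1.96,0],[0,0,0],0],[[1.45,-2.13,0],[0,0,0],0]]}}

```text
time: 11.4
tool_pos: [0.5748, -0.0472, 0.0313]
tool_rot: [0.0, 0.718, 0.696, -0.0]
contact_force: [1.2, -0.3, -0.5]
gripper_width: -0.001
grasp_force: 0.3
```

Call:
{"method": "jog_arm", "body": {"targets": [[[0.2,-0.06,0],[0,0,0],0],[[0.35,-0.12,0],[0,0,0],0],[[0.45,-0.13,0],[0,0,0],0],[[0.5,-0.13,0],[0,0,0],0],[[0.5,-0.13,0],[0,0,0],0]]}}

```text
time: 12.02
tool_pos: [0.5722, -0.0364, 0.0313]
tool_rot: [0.001, 0.718, 0.696, -0.001]
contact_force: [-1.4, -4.7, 1.4]
gripper_width: -0.002
grasp_force: 2.5
```

```bash
python3 -c "
from h import *
plan(W(-.006,-.0031),.03)"
```

```text
shift [-0.05 -0.04  0.05] turn [-0.    0.02  0.  ] rail now [-0.0051 -0.0018] z 0.0313 F [-1.4 -4.7  1.4] t 12.025
```

Force is rising at the predicted shut position. I'll press a little more, then back off and rise clear.

Call:
{"method": "jog_arm", "body": {"targets": [[[0.08,0,0],[0,0,0],0],[[0.08,0,0],[0,0,0],0],[[0.08,0,0],[0,0,0],0]]}}

```text
time: 12.4
tool_pos: [0.5722, -0.0362, 0.0314]
tool_rot: [0.002, 0.718, 0.696, -0.002]
contact_force: [-1.3, -11.4, 1.1]
gripper_width: 0.002
grasp_force: 5.5
```

Call:
{"method": "jog_arm", "body": {"targets": [[[-0.2,0,0],[0,0,0],0],[[-0.8,0,0],[0,0,0],0],[[-1.6,0,0],[0,0,0],0],[[-2.2,0,-1.5],[0,0,0],0],[[-3.0,0,-3.5],[0,0,0],0],[[-3.4,0,-4],[0,0,0],0],[[-3.4,0,-4],[0,0,0],0],[[-3.4,0,-4],[0,0,0],0]]}}

```text
time: 13.4
tool_pos: [0.5683, -0.1176, 0.1291]
tool_rot: [-0.002, 0.719, 0.695, -0.001]
contact_force: [-1.4, -0.3, -0.6]
gripper_width: 0.002
grasp_force: 0.0
```

```bash
python3 -c "
from h import *
im,d=grab_frame('wrist');cv2.imwrite('pics/w4.png',im[...,::-1])
im,d=grab_frame('top');cv2.imwrite('pics/t4.png',cv2.resize(im[170:280,250:430,::-1],None,fx=4.4,fy=4.4,interpolation=cv2.INTER_CUBIC))
hsv=cv2.cvtColor(im,cv2.COLOR_RGB2HSV)
for n,lo,hi in(('o',(5,150,90),(17,255,255)),('y',(20,120,90),(35,255,255)),('g',(45,120,60),(75,255,255))):
    m=cv2.inRange(hsv,lo,hi)[205:240,255:370]
    k,l,s,c=cv2.connectedComponentsWithStats(m);i=1+np.argmax(s[1:,4])
    r=cv2.minAreaRect(np.argwhere(l==i)[:,::-1].astype(np.float32))[0]
    print(n,R(cast('top',[np.array(r)+[255,205]],[.056])[0]))
m=cv2.inRange(hsv,(0,150,60),(4,255,255))|cv2.inRange(hsv,(176,150,60),(180,255,255))
q=np.argwhere(m[190:250,325:360])[:,::-1]+[325,190];w=np.array([R(p) for p in cast('top',q,np.full(len(q),.046))])
u,s,vt=np.linalg.svd(w-w.mean(0));print('flap dir',vt[0],w.mean(0),w.min(0),w.max(0));print(state()['contact_force'],state()['time'])
"
```

```text
o [-0.00073284  0.17761503]
y [-0.0006643   0.13209914]
g [0.00034226 0.04272425]
flap dir [-0.85408977 -0.52012562] [-0.00772937 -0.0086459 ] [-0.06053858 -0.04221396] [0.05087396 0.02010309]
[-0.55320471 -0.50758272  0.07135902] 13.5
```

View pics/w4.png

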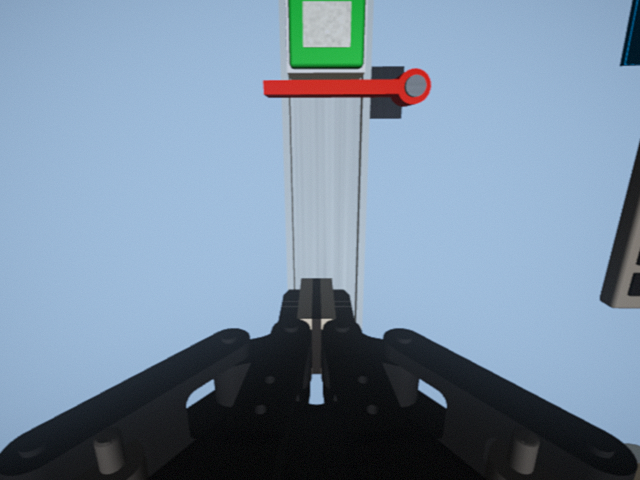

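View pics/t4.png

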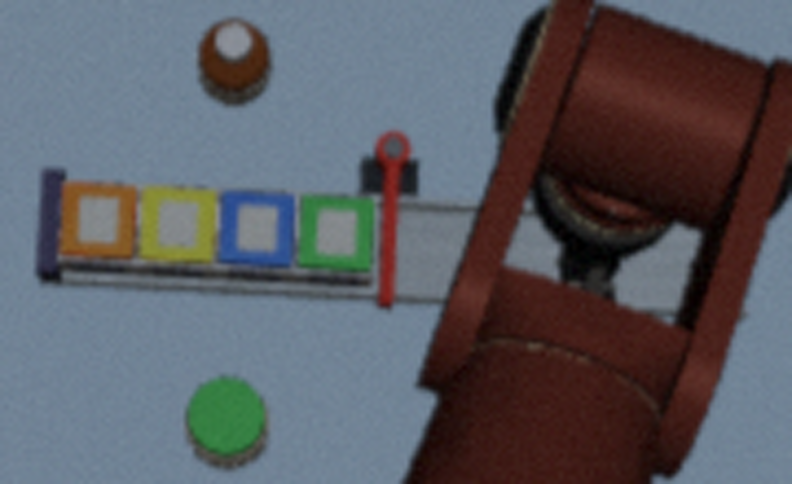

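The wrist view shows the flap square across the rail, from (265,88) to the hub at (415,86), right behind the green canister. In the top view the row is still home and the bottle and jar have not moved. My flap fit is off because the red arm got into the mask, but the 11 N stall and both pictures show it shut. Handing in.

```bash
python3 -c "
from plant import *
print(job_done())"
```

```text
the job is handed in; nothing more can be done
None
```

The four canisters are home against the end stop as a closed row, the red keeper flap is shut behind them, the bottle and jar beside the row have not moved, and I handed the job in at about 13.5 s; no verdict came back.

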